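# Grade the rough crystals by size

## Robot

A 7-joint arm with a two-finger parallel gripper is mounted at the origin on the work surface. World frame = base frame: x ahead of the robot, y to its left, z up, the work surface at z = 0. Lengths are in m, angles in degrees, forces in N, time in s.
With the tool pointing down it reaches from about 0.4 to 0.925 m from the base axis. Payload 4.1 kg.
Tool frame: the origin (TCP) lies on the mounting face of the last link; the fingertips stand 173 mm ahead of it and the grasp point (between the pads) lies 155 mm ahead of it; z points along the fingers, y is the line along which they close (so a half turn about z gives the same grasp; the last joint's range is limited). The gripper opens to 85 mm and grips with 20 to 120 N. Pads are 22 mm wide; open, the fingers measure 114 mm over their backs; the gripper's body (76 mm by 85 mm) begins 54 mm behind the grasp point. The pads swing forward as they close: fully open they stand 13 mm farther back than shut.
Start: joints at [-78.438, 22.827, 2.584, 88.041, -1.071, 69.15, -2.905], TCP at [0.193, 0.621, 0.405] pointing down, gripper open.
Joint ranges: [-161.44, 161.44], [-28.35, 127.94], [-78.24, 83.42], [0, 140.83], [-78.03, 258.03], [13.02, 114.36], [-168.23, 168.23]. Speed limits (degrees/s): [147.25, 147.25, 180, 180, 180, 180, 180].

## Interface

Orientations are given as a 3x3 rotation matrix whose columns are the frame's x, y, z axes.
In Python, from workcell import * gives the robot as it stands.
- The arm moves only by the shell command python3 -m creep 'ROWS' [OPENING] [FORCE]. ROWS is a JSON object of lists of equal length, an entry for each row: "linear": the shift along the tool's x, y, z in mm, a list of three; "angular": the turn, a rotation vector about the tool's x, y, z in rad, a list of three. A call has 1 to 20 rows; each row is the pose to reach, as a shift and turn from the pose commanded when the call began, along the tool's axes at that moment; what a row does not reach only later rows make up. A row lasts 1/12 s, in which the tool goes at most 41.7 mm and 7.16 degrees, less where a joint would pass 70% of its speed; a pose out of reach is approached as far as the arm can. A call with a gripper value outside its range is refused whole. OPENING is the opening, from 0 (shut) to 1 (fully open), set as the call begins (- or left out, the last holds). The fingers move at their own pace and stop on an object; FORCE is the grip in N (left out, the last holds). Time passes only in rows, so rows that repeat a pose let the fingers close. It gives the time, the measured TCP pose, the force, the opening and the grip force at its end, in the units of the state.
- sense(): the state, without advancing time (a new reading comes with each control period).
- get_image(name): name is "side" or "top" or "wrist"; returns (picture, depth): 400x640x3 uint8, red, green, blue; 400x640 float32, m along the optical axis (not along the pixel's ray), 0 where there is no reading.
- calibration(name): a dict with "fx", "fy", "cx", "cy" (pixels), "rvec" (rotation vector, rad) and "tvec" (3), from world to camera coordinates, as OpenCV has them. Camera axes: x right, y down, z forward; pixel columns grow to the right and rows downward; lengths in m; the calibration is good to about 2 mm. A picture is of the moment at which its call begins: read the wrist's pose just before it. calibration takes no time and is no camera call; for the wrist camera it gives the pose at the moment of the call.
- finish_job(): hands the job in; it is judged then, once.
The state is a dict: "clock": time; "q": joint angles; "joint_vel": joint speeds; "tau": joint torques, N m; "eef_pos": TCP position; "tcp_rot": TCP orientation; "contact_force": force on the tool from outside, world axes, zero at the start; "torque": the same for the moment, N m; "finger_gap": finger opening in m; "grip_force": force on a finger pad.
Only numpy, scipy, OpenCV 4.12 (cv2) and the standard library are available. Lean on these libraries where they do the work, as an engineer would, in place of code of your own. Each camera call takes 0.05 s, during which the arm holds its last target. There are 200 camera calls.

## Task

Line up the four green rough crystals by size on the four dark pads of the wooden grading board: the largest on the pad next to the scale, then ever smaller towards the other end, each standing upright in the middle of its own pad. Do not let a crystal topple, and leave the scale and the loupe where they lie.

Things in the scene. Friction and masses are not known exactly. Their poses are not given: they have to be found in the camera images.
- crystal_a_mid (a point): centre (half-way up, 15 mm above its underside) of the smallest rough crystal: a green upright hexagonal prism, 18 mm across its flats and 30 mm tall, loose, standing on the table at the start. z is along the prism, up; two opposite side flats face the point's +x and -x, the others follow every 60 degrees.
- crystal_b_mid (a point): centre (half-way up, 21 mm above its underside) of the second smallest rough crystal: a green upright hexagonal prism, 26 mm across its flats and 42 mm tall, loose, standing on the table at the start. z is along the prism, up; two opposite side flats face the point's +x and -x, the others follow every 60 degrees.
- crystal_c_mid (a point): centre (half-way up, 27 mm above its underside) of the second largest rough crystal: a green upright hexagonal prism, 34 mm across its flats and 54 mm tall, loose, standing on the table at the start. z is along the prism, up; two opposite side flats face the point's +x and -x, the others follow every 60 degrees.
- crystal_d_mid (a point): centre (half-way up, 33 mm above its underside) of the largest rough crystal: a green upright hexagonal prism, 42 mm across its flats and 66 mm tall, loose, standing on the table at the start. z is along the prism, up; two opposite side flats face the point's +x and -x, the others follow every 60 degrees.
- pad1: dark round rubber pad, 52 mm across and 3 mm thick, fixed on the wooden grading board (330 x 80 x 8 mm, lying on the table); number 1 of the straight row of four, 80 mm from one to the next in the row. Origin at the centre of the pad's underside, 8 mm above the table: the pad's top is 3 mm higher. y runs along the row (pad1 to pad4), z up; x across the board.
- pad2: dark round rubber pad, 52 mm across and 3 mm thick, fixed on the wooden grading board (330 x 80 x 8 mm, lying on the table); number 2 of the straight row of four, 80 mm from one to the next in the row. Origin at the centre of the pad's underside, 8 mm above the table: the pad's top is 3 mm higher. y runs along the row (pad1 to pad4), z up; x across the board.
- pad3: dark round rubber pad, 52 mm across and 3 mm thick, fixed on the wooden grading board (330 x 80 x 8 mm, lying on the table); number 3 of the straight row of four, 80 mm from one to the next in the row. Origin at the centre of the pad's underside, 8 mm above the table: the pad's top is 3 mm higher. y runs along the row (pad1 to pad4), z up; x across the board.
- pad4: dark round rubber pad, 52 mm across and 3 mm thick, fixed on the wooden grading board (330 x 80 x 8 mm, lying on the table); number 4 of the straight row of four, 80 mm from one to the next in the row. Origin at the centre of the pad's underside, 8 mm above the table: the pad's top is 3 mm higher. y runs along the row (pad1 to pad4), z up; x across the board.
- scale: black pocket scale with a round steel pan, 130 x 80 x 22 mm, loose, lying just beyond one end of the grading board (either end; a white tray of small stones lies beyond the other). Origin at the centre of its underside; z up; its 130 mm side is along its own x, across the row's line. Must not be moved.
- loupe: folded steel jeweller's loupe, 60 x 28 x 15 mm, loose, lying on the table to the robot's left of the work. Origin under its lens; its holder points to its own -x. Must not be moved.
Mind the look-alikes: they are no part of the job. What is shaped like the part that bears crystal_a_mid but pink or yellow is not meant.

How it is judged:
By the outcome, as a careful person would: the job done as asked, in the order asked, and still so for the second after the job is handed in, with the robot touching nothing.
It also fails if it takes over 109 s, if anything falls off the work surface, if the arm or the gripper's body presses on something with over 40 N, if the wrist force passes 120 N, or if a joint passes its speed limit or range.

## Working session

There is one attempt and no reset: what is moved stays moved. The work goes in short steps, Python scripts to look and compute and a shell command to move; the robot and the scene stay as the last step left them, time stands still between calls to the robot, and variables do not carry over. Pictures are saved under pics/ and viewed, at most 14 in all, crops included, and the job is handed in when it is done.

```bash
ls; mkdir -p pics; python3 - <<'E'
from workcell import *
import cv2,numpy as np
s=sense();print({k:np.round(v,3).tolist() for k,v in s.items()})
for n in ("top","side"):
    im,d=get_image(n);cv2.imwrite(f"pics/{n}0.png",im[:,:,::-1]);np.savez(f"/tmp/{n}0.npz",im=im,d=d)
    print(calibration(n))
E
```

```text
pics
{'clock': 0.0, 'q': [-78.436, 22.873, 2.58, 88.116, -1.073, 69.149, -2.905], 'joint_vel': [-0.022, 0.015, 0.002, -0.03, 0.088, -0.056, 0.023], 'tau': [-0.0, -47.512, 1.365, -25.423, 0.012, 0.01, -0.0], 'eef_pos': [0.192, 0.621, 0.404], 'tcp_rot': [[-0.955, 0.296, -0.0], [0.296, 0.955, -0.002], [-0.0, -0.002, -1.0]], 'contact_force': [-0.236, -0.471, -0.34], 'torque': [-0.006, -0.019, -0.035], 'grip_force': 0.0, 'finger_gap': 0.086}
{'fx': 446.18321817517364, 'fy': 446.18321817517364, 'cx': 321.499517627773, 'cy': 205.33075182639033, 'rvec': array([ 2.1299374 , -2.11902175,  0.21665566]), 'tvec': array([0.07275153, 0.53346137, 1.14356052])}
{'fx': 385.7166489176959, 'fy': 385.7166489176959, 'cx': 320.3301373063723, 'cy': 202.68708836050712, 'rvec': array([ 2.23732877, -0.45255816,  0.2195704 ]), 'tvec': array([-0.45837222,  0.23257497,  0.88342979])}
```

View pics/top0.png

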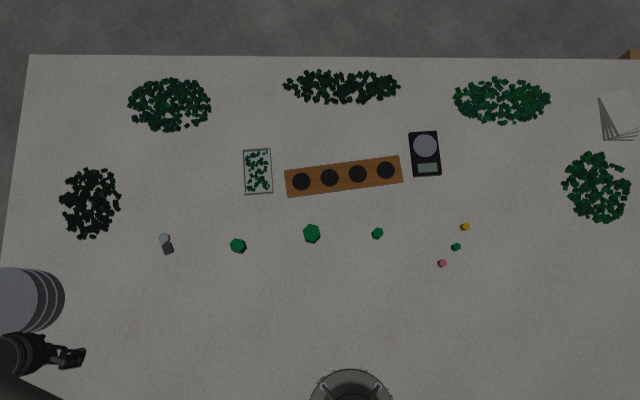

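View pics/side0.png

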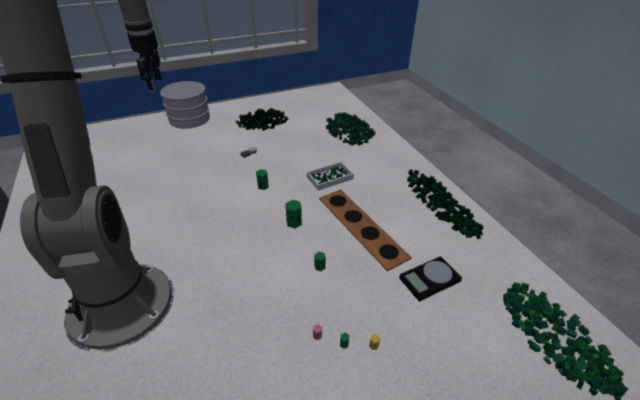

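The top view shows the board with dark pads at (301,181), (329,177), (357,174) and (386,170). The scale is at (425,153) on the right, and the tray is on the left.

Green prisms by apparent size:
- (311,233): largest, d
- (238,246): c
- (377,233): b
- (456,247): a

The pink one at (442,263), the yellow one at (465,226) and the stone heaps are look-alikes.

```bash
cat > h.py <<'E'
import cv2,numpy as np
from workcell import *
def cam(n):
    c=calibration(n);R=cv2.Rodrigues(np.array(c['rvec']))[0];t=np.array(c['tvec']);K=np.array([[c['fx'],0,c['cx']],[0,c['fy'],c['cy']],[0,0,1]])
    return K,R,t
def ray(C,uv,z):
    K,R,t=C;uv=np.atleast_2d(uv).astype(float)
    d=(np.linalg.inv(K)@np.c_[uv,np.ones(len(uv))].T).T@R; o=-R.T@t
    return o+d*((z-o[2])/d[:,2])[:,None]
def cloud(C,d):
    K,R,t=C;v,u=np.mgrid[:d.shape[0],:d.shape[1]]
    p=np.stack([(u-K[0,2])/K[0,0]*d,(v-K[1,2])/K[1,1]*d,d],-1)
    return (p-t)@R
E
python3 - <<'E'
from h import *
for n in ("top","side"):
    f=np.load(f"/tmp/{n}0.npz");im,d=f['im'],f['d'];C=cam(n);P=cloud(C,d)
    hsv=cv2.cvtColor(im,cv2.COLOR_RGB2HSV)
    g=((hsv[...,0]>55)&(hsv[...,0]<90)&(hsv[...,1]>120)&(hsv[...,2]>30)).astype(np.uint8)
    N,L,S,c=cv2.connectedComponentsWithStats(g)
    for i in range(1,N):
        if 25<S[i,4]<500:
            p=P[(L==i)&(d>0)]
            if len(p)==0: continue
            zt=np.percentile(p[:,2],92);q=p[p[:,2]>zt-.006]
            print(n,c[i].round(),S[i].tolist(),'ztop',zt.round(4),'top cen',((q.min(0)+q.max(0))/2)[:2].round(4),'ext',np.ptp(q,0)[:2].round(3)) if .2<q[0,0]<.75 else 0
    if n=='top':
        k=((im.max(2)<60)).astype(np.uint8); k[:, :280]=0;k[:,405:]=0;k[:150]=0;k[205:]=0
        N,L,S,c=cv2.connectedComponentsWithStats(k)
        for i in range(1,N):
            if S[i,4]>100: print('pad',c[i],S[i].tolist(),ray(C,c[i],.011).round(4), P[int(c[i][1]),int(c[i][0])])
        print('scale',ray(C,[425,153],.022),'loupe',ray(C,[166,243],.01))
E
```

```text
top [254. 162.] [245, 155, 23, 14, 83] ztop 0.0171 top cen [0.6664 0.2598] ext [0.034 0.063]
top [575. 167.] [565, 160, 19, 13, 122] ztop 0.0198 top cen [ 0.6538 -0.6465] ext [0.031 0.035]
top [620. 168.] [616, 166, 9, 6, 33] ztop 0.0157 top cen [ 0.6521 -0.7697] ext [0.015 0.019]
top [261. 182.] [254, 176, 13, 13, 54] ztop 0.0183 top cen [0.6053 0.2464] ext [0.034 0.034]
top [623. 186.] [615, 179, 15, 15, 137] ztop 0.0181 top cen [ 0.6003 -0.7702] ext [0.04  0.038]
top [311. 233.] [303, 224, 17, 19, 231] ztop 0.069 top cen [0.459  0.1028] ext [0.043 0.042]
top [377. 233.] [372, 228, 11, 11, 89] ztop 0.0444 top cen [ 0.4619 -0.0745] ext [0.025 0.024]
top [237. 245.] [230, 239, 15, 14, 149] ztop 0.0567 top cen [0.4254 0.298 ] ext [0.032 0.035]
top [456. 246.] [451, 243, 10, 7, 51] ztop 0.0328 top cen [ 0.428  -0.2883] ext [0.016 0.019]
pad [385.35059761 169.69721116] [376, 161, 19, 18, 251] [[ 0.6444 -0.1044  0.011 ]] [ 0.64641984 -0.10349191  0.01104964]
pad [357.27969349 173.5210728 ] [348, 165, 19, 18, 261] [[ 0.6327 -0.0251  0.011 ]] [ 0.63498964 -0.02461818  0.00819402]
pad [329.09923664 177.38167939] [320, 169, 19, 18, 262] [[0.621  0.0541 0.011 ]] [0.62260088 0.05433523 0.0090006 ]
pad [300.91153846 181.18461538] [292, 173, 19, 18, 260] [[0.6095 0.133  0.011 ]] [0.61071868 0.13566806 0.00802653]
scale [[ 0.69079493 -0.21569695  0.022     ]] loupe [[0.43425478 0.49719478 0.01      ]]
side [262. 178.] [257, 170, 11, 19, 146] ztop 0.0564 top cen [0.4253 0.2962] ext [0.029 0.03 ]
side [293. 213.] [286, 201, 15, 26, 302] ztop 0.0682 top cen [0.4591 0.0997] ext [0.038 0.039]
side [320. 261.] [315, 253, 10, 17, 140] ztop 0.0446 top cen [ 0.4619 -0.0773] ext [0.024 0.024]
side [344. 340.] [341, 334, 7, 13, 83] ztop 0.0322 top cen [ 0.4278 -0.2901] ext [0.015 0.015]
```

```bash
python3 -m creep '{"linear":[[-319,-240,50],[-319,-240,50],[-319,-240,50],[-319,-240,50],[-319,-240,50],[-319,-240,50],[-319,-240,50],[-319,-240,50],[-319,-240,50],[-319,-240,50],[-319,-240,50],[-319,-240,50]],"angular":[[0,0,0],[0,0,0],[0,0,0],[0,0,0],[0,0,0],[0,0,0],[0,0,0],[0,0,0],[0,0,0],[0,0,0],[0,0,0],[0,0,0]]}'
python3 - <<'E'
from h import *
s=sense();C=cam("wrist");o=-C[1].T@C[2];R=np.array(s['tcp_rot'])
print(s['eef_pos'],R.round(3).tolist(),'cam in tool',(R.T@(o-s['eef_pos'])).round(4),'fwd',(R.T@C[1][2]).round(3),C[0][0,0],s['q'])
im,d=get_image("wrist");cv2.imwrite("pics/w1.png",im[:,:,::-1]);np.savez("/tmp/w1.npz",im=im,d=d)
E
```

```text
clock: 1.1
eef_pos: [0.427, 0.2953, 0.3543]
tcp_rot: [[-0.954, 0.301, -0.001], [0.301, 0.954, -0.001], [0.0, -0.001, -1.0]]
contact_force: [-0.4, 0.9, 1.3]
finger_gap: 0.0855
grip_force: 0.0
[0.42699376 0.29528069 0.35428013] [[-0.954, 0.301, -0.001], [0.301, 0.954, -0.001], [0.0, -0.001, -1.0]] cam in tool [ 0.0743 -0.0002  0.0309] fwd [-0.29   0.001  0.957] 326.19046434480464 [-51.03105068  12.43445864  13.42661625 109.52851794  -3.35265314
  58.46581693  36.35999681]
```

View pics/w1.png

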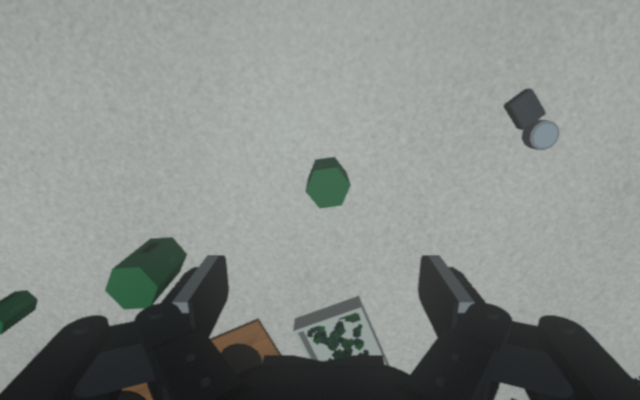

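The wrist view shows crystal c at (328,183) between the fingers, d at (145,272), b at the left edge, the loupe at (540,130) and the tray at the bottom.

```bash
cat >> h.py <<'E'
H=dict(a=.030,b=.042,c=.054,d=.066)
def crystals(n="wrist",im=None,d=None,C=None,base=0.):
    if im is None:
        C=cam(n);im,d=get_image(n)
    P=cloud(C,d);hsv=cv2.cvtColor(im,cv2.COLOR_RGB2HSV)
    g=((hsv[...,0]>45)&(hsv[...,0]<95)&(hsv[...,1]>90)).astype(np.uint8)
    N,L,S,c=cv2.connectedComponentsWithStats(g);out=[]
    for i in range(1,N):
        if S[i,4]<200: continue
        m=(L==i)&(d>0)
        z=P[m][:,2]; 
        if len(z)<100: continue
        zt=np.percentile(z,93); k=min(H,key=lambda k:abs(H[k]+base-zt))
        if abs(H[k]+base-zt)>.006: continue
        V=hsv[...,2].astype(float)
        t=(m&(P[...,2]>zt-.005)).astype(np.uint8)
        t=cv2.morphologyEx(t,cv2.MORPH_OPEN,np.ones((3,3)))
        cs=cv2.findContours(t,0,2)[0]
        if not cs: continue
        q=max(cs,key=cv2.contourArea)[:,0]
        W=ray(C,q,H[k]+base)[:,:2]
        (cx,cy),(w,h),a=cv2.minAreaRect((W*1000).astype(np.float32))
        yaw=a if w<h else a+90
        out.append((k,c[i].round().tolist(),'zt',round(zt,4),'cen',round(cx/1000,4),round(cy/1000,4),'wh',round(min(w,h),1),round(max(w,h),1),'yaw60',round(yaw%60,1)))
    return out
def go(xy,z,closedeg,base=None):
    """move in tool axes: TCP to xy,z with closing axis (tool y) at closedeg mod 180"""
    s=sense();R=np.array(s['tcp_rot']);p=np.array(s['eef_pos'])
    l=R.T@(np.array([*xy,z])-p)*1000
    y=np.degrees(np.arctan2(R[1,1],R[0,1]));dy=(closedeg-y+90)%180-90
    # target rotation pointing exactly down
    from scipy.spatial.transform import Rotation as Ro
    a=np.radians(y+dy);T=np.array([[np.sin(a),np.cos(a),0],[-np.cos(a),np.sin(a),0],[0,0,-1]])
    rv=Ro.from_matrix(R.T@T).as_rotvec()
    print('lin',l.round(1),'rv',rv.round(3),'dyaw',round(dy,1),'rows',np.ceil(max(np.linalg.norm(l)/41.7,abs(dy)/7.16)),'q7',s['q'][6].round(1))
E
python3 - <<'E'
from h import *
f=np.load("/tmp/w1.npz")
for o in crystals(im=f['im'],d=f['d'],C=cam("wrist")):print(*o)
E
```

```text
c [328.0, 187.0] zt 0.055 cen 0.4245 0.3018 wh 32.5 35.7 yaw60 51.0
d [135.0, 286.0] zt 0.0666 cen 0.4581 0.108 wh 40.9 47.2 yaw60 42.7
b [11.0, 309.0] zt 0.0402 cen 0.4667 -0.0564 wh 6.8 22.8 yaw60 56.7
```

```bash
python3 - <<'E'
s=open('h.py').read()
s=s.replace("        t=(m&(P[...,2]>zt-.005)).astype(np.uint8)\n","        vb=cv2.GaussianBlur(hsv[...,2],(3,3),0)[L==i];th=cv2.threshold(vb.reshape(-1,1),0,255,cv2.THRESH_OTSU)[0]\n        t=((L==i)&(hsv[...,2]>th)).astype(np.uint8)\n")
open('h.py','w').write(s)
E
python3 - <<'E'
from h import *
f=np.load("/tmp/w1.npz")
for o in crystals(im=f['im'],d=f['d'],C=cam("wrist")):print(*o)
c=f['im'][140:230,280:380];print(c[10:75:3,48].tolist())
P=cloud(cam("wrist"),f['d']);print(P[170:215:3,328].round(3).tolist())
E
```

```text
c [328.0, 187.0] zt 0.055 cen 0.4247 0.3017 wh 31.8 35.4 yaw60 50.5
d [135.0, 286.0] zt 0.0666 cen 0.4581 0.1068 wh 40.8 44.6 yaw60 47.0
b [11.0, 309.0] zt 0.0402 cen 0.469 -0.0608 wh 2.0 14.1 yaw60 56.7
[[167, 171, 167], [169, 174, 170], [159, 165, 161], [59, 76, 65], [56, 73, 62], [56, 74, 62], [60, 87, 69], [63, 104, 78], [62, 103, 77], [62, 103, 76], [62, 102, 76], [62, 102, 77], [62, 102, 76], [62, 103, 77], [62, 103, 76], [61, 102, 75], [61, 102, 75], [60, 102, 74], [61, 102, 75], [121, 140, 128], [164, 168, 165], [164, 169, 165]]
[[0.41, 0.307, 0.054], [0.412, 0.306, 0.055], [0.415, 0.305, 0.054], [0.418, 0.304, 0.053], [0.42, 0.304, 0.054], [0.423, 0.303, 0.054], [0.425, 0.302, 0.055], [0.428, 0.301, 0.054], [0.43, 0.3, 0.054], [0.433, 0.3, 0.055], [0.435, 0.299, 0.054], [0.438, 0.298, 0.053], [0.44, 0.297, 0.054], [0.461, 0.292, -0.0], [0.464, 0.291, 0.001]]
```

```bash
python3 - <<'E'
from h import *
go((.425,.299),.26,50.5)
E
```

```text
Traceback (most recent call last):
  File "h.py", line 48, in go
    rv=Ro.from_matrix(R.T@T).as_rotvec()
       ~~~~~~~~~~~~~~^^^^^^^
  File "scipy/spatial/transform/_rotation.pyx", line 1143, in scipy.spatial.transform._rotation.Rotation.from_matrix
ValueError: Non-positive determinant (left-handed or null coordinate frame) in rotation matrix 0: [[-9.25792793e-01 -3.78030407e-01 -8.46615945e-04]
 [-3.78030522e-01  9.25793132e-01 -2.58701659e-05]
 [-7.93570937e-04 -2.96096255e-04  9.99999641e-01]].
```

```bash
sed -i 's/\[np.sin(a),np.cos(a),0\],\[-np.cos(a)/[-np.sin(a),np.cos(a),0],[np.cos(a)/' h.py; python3 - <<'E'
from h import *
go((.425,.299),.26,50.5)
E
```

```text
lin [ 1.5  1.5 94.5] rv [-0.    -0.001  0.388] dyaw -22.2 rows 4.0 q7 36.4
```

```bash
python3 -m creep '{"linear":[[1.5,1.5,94],[1.5,1.5,94],[1.5,1.5,94],[1.5,1.5,94],[1.5,1.5,94],[1.5,1.5,94]],"angular":[[0,0,0.388],[0,0,0.388],[0,0,0.388],[0,0,0.388],[0,0,0.388],[0,0,0.388]]}'
python3 - <<'E'
from h import *
im,d=get_image("wrist");cv2.imwrite("pics/w2.png",im[:,:,::-1])
for o in crystals(im=im,d=d,C=cam("wrist")):print(*o)
go((.425,.299),.26,50.5)
E
```

```text
clock: 1.65
eef_pos: [0.4253, 0.3006, 0.262]
tcp_rot: [[-0.775, 0.632, 0.002], [0.632, 0.775, 0.002], [-0.0, 0.003, -1.0]]
contact_force: [-0.2, -1.1, -0.1]
finger_gap: 0.0855
grip_force: 0.0
c [321.0, 232.0] zt 0.0551 cen 0.4263 0.2994 wh 32.2 36.8 yaw60 49.4
c [137.0, 393.0] zt 0.0513 cen 0.4397 0.1289 wh 8.6 11.5 yaw60 50.4
lin [-0.4 -1.4  2.4] rv [0.004 0.    0.004] dyaw -0.2 rows 1.0 q7 17.6
```

View pics/w2.png

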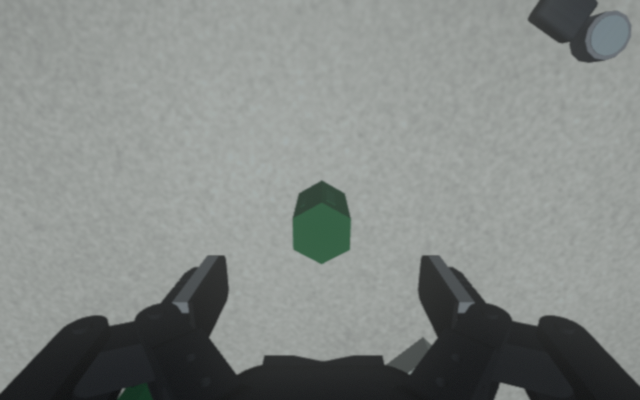

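The view shows crystal c at (321,232), centred between the fingers with its flats facing the pads. I'll go down and grasp it.

```bash
python3 -m creep '{"linear":[[-1,-0.5,36],[-1,-0.5,60],[-1,-0.5,72],[-1,-0.5,72],[-1,-0.5,72]],"angular":[[0,0,0],[0,0,0],[0,0,0],[0,0,0],[0,0,0]]}' 1 && python3 -m creep '{"linear":[[0,0,0],[0,0,0],[0,0,0],[0,0,0],[0,0,0],[0,0,0],[0,0,0],[0,0,0]],"angular":[[0,0,0],[0,0,0],[0,0,0],[0,0,0],[0,0,0],[0,0,0],[0,0,0],[0,0,0]]}' 0 40
```

```text
clock: 2.12
eef_pos: [0.4261, 0.2985, 0.1897]
tcp_rot: [[-0.773, 0.635, 0.001], [0.635, 0.773, 0.001], [-0.0, 0.002, -1.0]]
contact_force: [1.2, 1.2, 0.4]
finger_gap: 0.0856
grip_force: 0.0
clock: 2.78
eef_pos: [0.426, 0.2983, 0.1896]
tcp_rot: [[-0.772, 0.636, 0.001], [0.636, 0.772, 0.001], [0.0, 0.001, -1.0]]
contact_force: [0.5, -0.4, 6.4]
finger_gap: 0.0334
grip_force: 40.1
```

```bash
python3 -m creep '{"linear":[[0,0,-30],[0,0,-65],[0,0,-100],[0,0,-100]],"angular":[[0,0,0],[0,0,0],[0,0,0],[0,0,0]]}' && python3 - <<'E'
from h import *
go((.6327,-.0251),.29,8.4)
E
```

```text
clock: 3.12
eef_pos: [0.428, 0.2992, 0.2949]
tcp_rot: [[-0.772, 0.636, 0.009], [0.636, 0.772, 0.008], [-0.002, 0.012, -1.0]]
contact_force: [0.9, 0.4, -1.7]
finger_gap: 0.0337
grip_force: 40.5
lin [-364.2 -120.2    4.1] rv [ 0.012 -0.003  0.735] dyaw -42.1 rows 10.0 q7 16.8
```

```bash
python3 -m creep '{"linear":[[-364,-120,3],[-364,-120,3],[-364,-120,3],[-364,-120,3],[-364,-120,3],[-364,-120,3],[-364,-120,3],[-364,-120,3],[-364,-120,3],[-364,-120,3],[-364,-120,3],[-364,-120,3]],"angular":[[0,0,0.735],[0,0,0.735],[0,0,0.735],[0,0,0.735],[0,0,0.735],[0,0,0.735],[0,0,0.735],[0,0,0.735],[0,0,0.735],[0,0,0.735],[0,0,0.735],[0,0,0.735]]}' && python3 - <<'E'
from h import *
go((.6327,-.0251),.29,8.4)
im,d=get_image("wrist");cv2.imwrite("pics/w3.png",im[:,:,::-1]);np.savez("/tmp/w3.npz",im=im,d=d)
E
```

```text
clock: 4.12
eef_pos: [0.63, -0.0265, 0.2847]
tcp_rot: [[-0.145, 0.989, -0.002], [0.989, 0.145, 0.0], [0.001, -0.002, -1.0]]
contact_force: [0.2, 0.2, -1.0]
finger_gap: 0.0334
grip_force: 40.4
lin [ 1.   2.8 -5.3] rv [-0.002 -0.001 -0.001] dyaw 0.1 rows 1.0 q7 21.4
```

View pics/w3.png

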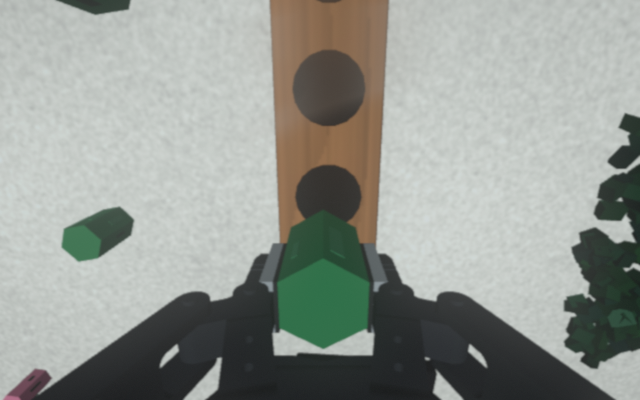

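The wrist view shows the held crystal c at (323,300). The two free pads on the tray side are at (328,88) and (328,195), and b is at (85,240).

```bash
cat >> h.py <<'E'
def pads(im,C,lo=0.8):
    """dark discs -> ellipse centre on z=.011"""
    k=((im.max(2)<75)&(im.max(2).astype(int)-im.min(2)<25)).astype(np.uint8);k=cv2.morphologyEx(k,cv2.MORPH_OPEN,np.ones((5,5)))
    for c in cv2.findContours(k,0,1)[0]:
        if cv2.contourArea(c)<300: continue
        W=(ray(C,c[:,0],.011)[:,:2]*1000).astype(np.float32)
        (x,y),r=cv2.minEnclosingCircle(W);A=cv2.contourArea(W.reshape(-1,1,2))/(np.pi*r*r)
        if 15<r<35: print('pad px',c[:,0].mean(0).round(),'cen',round(x,1),round(y,1),'r',round(r,1),'fill',round(A,2))
def held(im,d,C,box):
    """top face of held crystal in pixel box (u0,v0,u1,v1): centre in world via depth"""
    P=cloud(C,d);hsv=cv2.cvtColor(im,cv2.COLOR_RGB2HSV);u0,v0,u1,v1=box
    g=np.zeros(d.shape,np.uint8);g[v0:v1,u0:u1]=((hsv[...,0]>45)&(hsv[...,0]<95)&(hsv[...,1]>90))[v0:v1,u0:u1]
    th=cv2.threshold(hsv[...,2][g>0].reshape(-1,1),0,255,cv2.THRESH_OTSU)[0]
    t=((g>0)&(hsv[...,2]>th)).astype(np.uint8);t=cv2.morphologyEx(t,cv2.MORPH_OPEN,np.ones((5,5)))
    q=max(cv2.findContours(t,0,2)[0],key=cv2.contourArea);m=np.zeros_like(t);cv2.drawContours(m,[q],-1,1,-1)
    z=np.median(P[(m>0)&(d>0)][:,2]);W=(ray(C,q[:,0],z)[:,:2]*1000).astype(np.float32)
    (cx,cy),(w,h),a=cv2.minAreaRect(W);s=sense();R=np.array(s['tcp_rot'])
    print('held top z',z.round(4),'cen',round(cx,1),round(cy,1),'wh',round(w,1),round(h,1),'ang',round(a,1),'in tool mm',(R.T@(np.array([cx,cy,z*1000])-np.array(s['eef_pos'])*1000)).round(1))
E
python3 - <<'E'
from h import *
f=np.load("/tmp/w3.npz");C=cam("wrist")
pads(f['im'],C);held(f['im'],f['d'],C,(260,205,385,350))
s=sense();print(s['eef_pos'])
E
```

```text
pad px [328. 194.] cen 632.6 -21.8 r 25.0 fill 0.84
pad px [628. 141.] cen 843.0 52.1 r 19.3 fill 0.36
pad px [337. 113.] cen 629.2 42.2 r 16.7 fill 0.35
pad px [97.  4.] cen 461.4 88.4 r 20.9 fill 0.15
held top z 0.1489 cen 629.1 -23.9 wh 33.2 37.1 ang 8.5 in tool mm [  0.9  -0.3 135.9]
[ 0.6298215  -0.0249042   0.28472458]
```

```bash
sed -i 's/im.max(2)<75)&(im.max(2).astype(int)-im.min(2)<25)/im.max(2)<100)\&(im.max(2).astype(int)-im.min(2)<28)/' h.py; python3 - <<'E'
from h import *
f=np.load("/tmp/w3.npz");C=cam("wrist")
im=f['im'];print(im[88,[300,310,328,350]],im[195,[305,328]],im[60,[280,328]])
pads(im,C)
E
```

```text
[[84 79 73]
 [81 75 68]
 [77 69 63]
 [79 72 66]] [[57 55 52]
 [52 51 47]] [[150 123 101]
 [ 78  69  61]]
pad px [109. 228.] cen 464.1 -76.0 r 22.1 fill 0.54
pad px [333. 203.] cen 638.7 -29.2 r 34.7 fill 0.48
pad px [628. 141.] cen 843.2 52.5 r 19.8 fill 0.37
pad px [328.  88.] cen 621.0 56.8 r 25.4 fill 0.96
pad px [97.  4.] cen 461.0 88.3 r 21.2 fill 0.16
```

```bash
python3 -m creep '{"linear":[[0,3,35],[0,3,60],[0,3,72],[0,3,78],[0,3,81],[0,3,83],[0,3,83.5],[0,3,83.5]],"angular":[[0,0,0],[0,0,0],[0,0,0],[0,0,0],[0,0,0],[0,0,0],[0,0,0],[0,0,0]]}'
```

```text
clock: 4.83
eef_pos: [0.6339, -0.0256, 0.2034]
tcp_rot: [[-0.147, 0.989, 0.002], [0.989, 0.147, 0.0], [-0.0, 0.002, -1.0]]
contact_force: [0.8, -0.1, -1.1]
finger_gap: 0.0338
grip_force: 40.5
```

```bash
python3 -m creep '{"linear":[[0,-0.5,1],[0,-0.5,2],[0,-0.5,2.5],[0,-0.5,3],[0,-0.5,3]],"angular":[[0,0,0],[0,0,0],[0,0,0],[0,0,0],[0,0,0]]}'
```

```text
clock: 5.25
eef_pos: [0.6332, -0.0258, 0.2007]
tcp_rot: [[-0.146, 0.989, 0.001], [0.989, 0.146, 0.001], [0.001, 0.001, -1.0]]
contact_force: [-3.3, 0.1, 6.6]
finger_gap: 0.0337
grip_force: 41.5
```

```bash
python3 -m creep '{"linear":[[0,0,0],[0,0,0],[0,0,0],[0,0,0],[0,0,0],[0,0,0]],"angular":[[0,0,0],[0,0,0],[0,0,0],[0,0,0],[0,0,0],[0,0,0]]}' 1 && python3 -m creep '{"linear":[[0,0,-20],[0,0,-50],[0,0,-85],[0,0,-120],[0,0,-120]],"angular":[[0,0,0],[0,0,0],[0,0,0],[0,0,0],[0,0,0]]}'
python3 - <<'E'
from h import *
im,d=get_image("wrist");C=cam("wrist")
for o in crystals(im=im,d=d,C=C,base=.011):print(*o)
pads(im,C)
go((.459,.102),.29,45)
E
```

```text
clock: 5.75
eef_pos: [0.6328, -0.0256, 0.199]
tcp_rot: [[-0.147, 0.989, -0.0], [0.989, 0.147, 0.0], [0.0, -0.0, -1.0]]
contact_force: [-0.5, 0.8, 0.2]
finger_gap: 0.0855
grip_force: 0.0
clock: 6.17
eef_pos: [0.6354, -0.0267, 0.3268]
tcp_rot: [[-0.146, 0.989, 0.013], [0.989, 0.146, 0.0], [-0.002, 0.013, -1.0]]
contact_force: [1.4, -0.7, 1.3]
finger_gap: 0.0852
grip_force: 0.0
c [316.0, 199.0] zt 0.0627 cen 0.6305 -0.0233 wh 31.5 35.2 yaw60 9.1
a [103.0, 221.0] zt 0.0404 cen 0.4621 -0.0736 wh 23.5 24.7 yaw60 45.3
pad px [316. 261.] cen 641.7 -100.3 r 25.2 fill 0.95
pad px [126. 209.] cen 464.2 -74.2 r 19.1 fill 0.59
pad px [316. 172.] cen 630.3 -22.0 r 25.0 fill 0.46
pad px [316.  87.] cen 618.9 55.5 r 25.2 fill 0.96
pad px [623.  53.] cen 857.8 114.2 r 21.2 fill 0.54
pad px [316.   5.] cen 610.0 117.4 r 18.7 fill 0.24
pad px [104.   7.] cen 449.5 93.5 r 33.7 fill 0.19
lin [ 152.6 -155.1   32.1] rv [ 0.008  0.004 -0.639] dyaw 36.6 rows 6.0 q7 20.5
```

Crystal c stands within about 1 mm of its pad's centre; the midpoint of the neighbouring pads agrees. Next is crystal d.

```bash
python3 -m creep '{"linear":[[152,-154,30],[152,-154,30],[152,-154,30],[152,-154,30],[152,-154,30],[152,-154,30],[152,-154,30],[152,-154,30],[152,-154,30]],"angular":[[0,0,0.41],[0,0,0.41],[0,0,0.41],[0,0,0.41],[0,0,0.41],[0,0,0.41],[0,0,0.41],[0,0,0.41],[0,0,0.41]]}'
python3 - <<'E'
from h import *
im,d=get_image("wrist");cv2.imwrite("pics/w4.png",im[:,:,::-1]);C=cam("wrist")
for o in crystals(im=im,d=d,C=C):print(*o)
go((.459,.102),.29,-15)
E
```

```text
clock: 6.97
eef_pos: [0.4593, 0.1014, 0.2894]
tcp_rot: [[0.261, 0.965, 0.001], [0.965, -0.261, -0.001], [-0.0, 0.002, -1.0]]
contact_force: [-0.7, -0.9, -0.4]
finger_gap: 0.085
grip_force: 0.0
d [321.0, 217.0] zt 0.0668 cen 0.4591 0.1035 wh 39.9 45.6 yaw60 46.3
d [587.0, 306.0] zt 0.0654 cen 0.6336 -0.0226 wh 32.5 32.9 yaw60 38.2
lin [ 0.7 -0.7 -0.5] rv [ 0.002  0.    -0.003] dyaw 0.2 rows 1.0 q7 -21.2
```

View pics/w4.png

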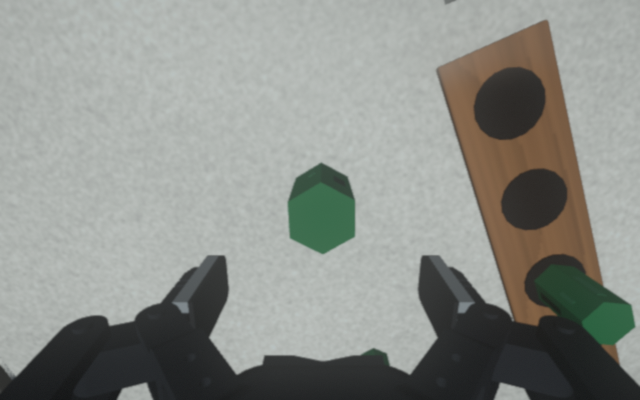

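The view shows crystal d at (321,217), centred with its flats facing the pads. The standing c is at (605,322).

```bash
python3 -m creep '{"linear":[[1,0,40],[1,0,75],[1,0,93],[1,0,96],[1,0,96],[1,0,96]],"angular":[[0,0,0.017],[0,0,0.017],[0,0,0.017],[0,0,0.017],[0,0,0.017],[0,0,0.017]]}' 1 && python3 -m creep '{"linear":[[0,0,0],[0,0,0],[0,0,0],[0,0,0],[0,0,0],[0,0,0],[0,0,0]],"angular":[[0,0,0],[0,0,0],[0,0,0],[0,0,0],[0,0,0],[0,0,0],[0,0,0]]}' 0 50 && python3 -m creep '{"linear":[[0,0,-20],[0,0,-50],[0,0,-85],[0,0,-110],[0,0,-110],[0,0,-110]],"angular":[[0,0,0],[0,0,0],[0,0,0],[0,0,0],[0,0,0],[0,0,0]]}'; python3 - <<'E'
from h import *
im,d=get_image("wrist");C=cam("wrist");held(im,d,C,(230,190,410,350))
go((.6446,-.1039),.305,8.4)
E
```

```text
clock: 7.52
eef_pos: [0.4598, 0.1024, 0.194]
tcp_rot: [[0.278, 0.961, 0.002], [0.961, -0.278, 0.0], [0.001, 0.002, -1.0]]
contact_force: [0.4, 0.1, -0.9]
finger_gap: 0.0856
grip_force: 0.0
clock: 8.1
eef_pos: [0.4591, 0.1033, 0.1943]
tcp_rot: [[0.276, 0.961, 0.002], [0.961, -0.276, 0.001], [0.002, 0.001, -1.0]]
contact_force: [-1.8, -0.4, 5.7]
finger_gap: 0.0417
grip_force: 49.6
clock: 8.6
eef_pos: [0.4586, 0.1033, 0.3042]
tcp_rot: [[0.276, 0.961, 0.002], [0.961, -0.276, 0.002], [0.003, 0.002, -1.0]]
contact_force: [-0.5, -0.2, -2.3]
finger_gap: 0.0415
grip_force: 51.4
held top z 0.1744 cen 458.7 108.9 wh 36.5 42.1 ang 74.1 in tool mm [  5.6  -0.6 128.5]
lin [-147.6  236.7   -2.4] rv [-0.001 -0.001 -0.426] dyaw 24.4 rows 7.0 q7 -23.0
```

```bash
python3 -m creep '{"linear":[[-147.5,236.5,-2],[-147.5,236.5,-2],[-147.5,236.5,-2],[-147.5,236.5,-2],[-147.5,236.5,-2],[-147.5,236.5,-2],[-147.5,236.5,-2],[-147.5,236.5,-2],[-147.5,236.5,-2],[-147.5,236.5,-2],[-147.5,236.5,-2],[-147.5,236.5,-2]],"angular":[[0,0,-0.426],[0,0,-0.426],[0,0,-0.426],[0,0,-0.426],[0,0,-0.426],[0,0,-0.426],[0,0,-0.426],[0,0,-0.426],[0,0,-0.426],[0,0,-0.426],[0,0,-0.426],[0,0,-0.426]]}'; python3 - <<'E'
from h import *
im,d=get_image("wrist");cv2.imwrite("pics/w5.png",im[:,:,::-1]);C=cam("wrist");pads(im,C)
go((.6446,-.1039),.2052,8.4)
E
```

```text
clock: 9.65
eef_pos: [0.6443, -0.102, 0.3041]
tcp_rot: [[-0.148, 0.989, -0.002], [0.989, 0.148, 0.002], [0.002, -0.002, -1.0]]
contact_force: [-0.3, -0.5, -2.2]
finger_gap: 0.0417
grip_force: 51.5
pad px [ 78. 342.] cen 431.3 -287.3 r 19.1 fill 0.38
pad px [ 27. 304.] cen 387.5 -249.5 r 18.8 fill 0.33
pad px [104. 126.] cen 464.0 -74.2 r 18.4 fill 0.6
pad px [628.  36.] cen 845.3 47.8 r 19.7 fill 0.36
pad px [324.   5.] cen 624.0 38.0 r 18.9 fill 0.23
lin [-1.9  0.  99.3] rv [-0.001 -0.002  0.002] dyaw -0.1 rows 3.0 q7 29.6
```

View pics/w5.png

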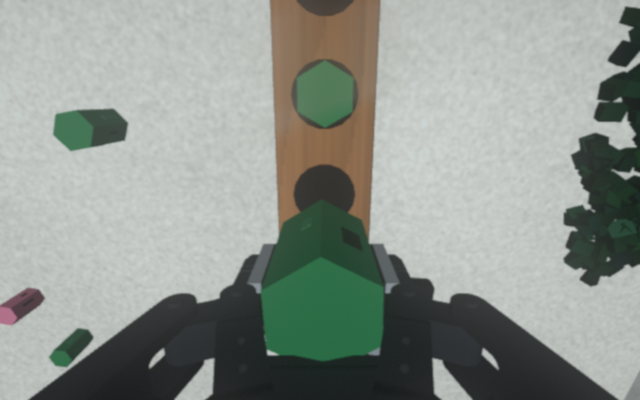

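c stands on its pad at (324,95), seen from above. The target pad is at (324,190), partly behind the held d at (323,300). I'll lower d now.

```bash
python3 -m creep '{"linear":[[-2,0,35],[-2,0,65],[-2,0,85],[-2,0,93],[-2,0,96],[-2,0,97.5],[-2,0,98.5],[-2,0,99],[-2,0,99]],"angular":[[0,0,0],[0,0,0],[0,0,0],[0,0,0],[0,0,0],[0,0,0],[0,0,0],[0,0,0],[0,0,0]]}'
```

```text
clock: 10.45
eef_pos: [0.6459, -0.1061, 0.2075]
tcp_rot: [[-0.146, 0.989, 0.002], [0.989, 0.146, -0.0], [-0.0, 0.002, -1.0]]
contact_force: [0.7, -0.5, -2.4]
finger_gap: 0.0418
grip_force: 51.5
```

```bash
python3 -m creep '{"linear":[[1,-0.5,0],[2,-1,1],[2,-1,2],[2,-1,2.5],[2,-1,2.5]],"angular":[[0,0,0],[0,0,0],[0,0,0],[0,0,0],[0,0,0]]}'
```

```text
clock: 10.87
eef_pos: [0.6443, -0.1041, 0.2053]
tcp_rot: [[-0.146, 0.989, 0.001], [0.989, 0.146, 0.001], [0.001, 0.001, -1.0]]
contact_force: [-2.8, 1.3, 5.9]
finger_gap: 0.0416
grip_force: 52.6
```

Contact. I'll release and rise, then look.

```bash
python3 -m creep '{"linear":[[0,0,0],[0,0,0],[0,0,0],[0,0,0],[0,0,0],[0,0,0]],"angular":[[0,0,0],[0,0,0],[0,0,0],[0,0,0],[0,0,0],[0,0,0]]}' 1 && python3 -m creep '{"linear":[[0,0,-20],[0,0,-50],[0,0,-85],[0,0,-120],[0,0,-120],[0,0,-120]],"angular":[[0,0,0],[0,0,0],[0,0,0],[0,0,0],[0,0,0],[0,0,0]]}'
python3 - <<'E'
from h import *
im,d=get_image("wrist");C=cam("wrist")
for o in crystals(im=im,d=d,C=C,base=.011):print(*o)
for o in crystals(im=im,d=d,C=C,base=0):print('tbl',*o)
pads(im,C)
go((.462,-.0755),.27,-15)
E
```

```text
clock: 11.37
eef_pos: [0.6441, -0.1041, 0.2036]
tcp_rot: [[-0.145, 0.989, -0.0], [0.989, 0.145, 0.0], [0.0, -0.0, -1.0]]
contact_force: [0.2, -0.3, 0.0]
finger_gap: 0.0858
grip_force: 0.0
clock: 11.87
eef_pos: [0.6448, -0.1047, 0.3264]
tcp_rot: [[-0.145, 0.989, 0.005], [0.989, 0.145, -0.0], [-0.001, 0.005, -1.0]]
contact_force: [-1.2, 0.4, 0.1]
finger_gap: 0.0856
grip_force: 0.0
a [90.0, 124.0] zt 0.0415 cen 0.4615 -0.0735 wh 24.3 25.8 yaw60 55.9
d [321.0, 206.0] zt 0.0756 cen 0.6421 -0.1021 wh 39.8 44.9 yaw60 9.7
tbl b [90.0, 124.0] zt 0.0415 cen 0.4622 -0.0734 wh 24.2 25.7 yaw60 55.9
pad px [ 43. 288.] cen 386.9 -246.8 r 17.0 fill 0.37
pad px [321. 172.] cen 642.1 -101.5 r 25.1 fill 0.4
pad px [116. 120.] cen 463.4 -72.7 r 17.5 fill 0.61
pad px [612.  30.] cen 848.8 53.8 r 26.4 fill 0.38
pad px [321.   6.] cen 621.5 40.1 r 19.9 fill 0.27
lin [  54.8 -176.    54. ] rv [ 0.001 -0.     0.408] dyaw -23.4 rows 5.0 q7 29.1
```

```bash
python3 -m creep '{"linear":[[55,-176,20],[55,-176,50],[55,-176,52],[55,-176,52],[55,-176,52],[55,-176,52],[55,-176,52],[55,-176,52]],"angular":[[0,0,0.32],[0,0,0.32],[0,0,0.32],[0,0,0.32],[0,0,0.32],[0,0,0.32],[0,0,0.32],[0,0,0.32]]}'
python3 - <<'E'
from h import *
im,d=get_image("wrist");cv2.imwrite("pics/w6.png",im[:,:,::-1]);C=cam("wrist")
for o in crystals(im=im,d=d,C=C):print(*o)
go((.462,-.0755),.27,-10)
E
```

```text
clock: 12.58
eef_pos: [0.4624, -0.0751, 0.2713]
tcp_rot: [[0.173, 0.985, 0.0], [0.985, -0.173, -0.0], [-0.0, 0.0, -1.0]]
contact_force: [1.3, -0.6, 0.6]
finger_gap: 0.0852
grip_force: 0.0
d [600.0, 88.0] zt 0.066 cen 0.6256 -0.0259 wh 18.7 37.8 yaw60 5.8
b [324.0, 217.0] zt 0.043 cen 0.4637 -0.0747 wh 23.6 26.9 yaw60 50.0
lin [-0.4 -0.9  1.7] rv [0.001 0.001 0.001] dyaw -0.1 rows 1.0 q7 9.5
```

View pics/w6.png

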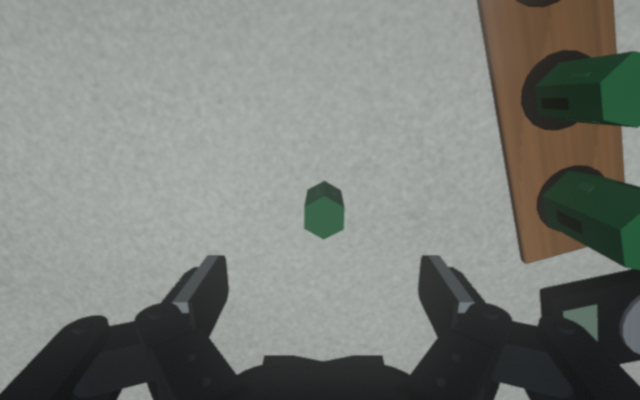

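b is at (324,215), centred and aligned; c and d stand on their pads at the right. I'll grasp b and lift it.

```bash
python3 -m creep '{"linear":[[0,0.5,40],[0,0.5,70],[0,0.5,84],[0,0.5,87],[0,0.5,87],[0,0.5,87]],"angular":[[0,0,0],[0,0,0],[0,0,0],[0,0,0],[0,0,0],[0,0,0]]}' 1 && python3 -m creep '{"linear":[[0,0,0],[0,0,0],[0,0,0],[0,0,0],[0,0,0],[0,0,0],[0,0,0],[0,0,0]],"angular":[[0,0,0],[0,0,0],[0,0,0],[0,0,0],[0,0,0],[0,0,0],[0,0,0],[0,0,0]]}' 0 40 && python3 -m creep '{"linear":[[0,0,-20],[0,0,-50],[0,0,-85],[0,0,-110],[0,0,-110],[0,0,-110]],"angular":[[0,0,0],[0,0,0],[0,0,0],[0,0,0],[0,0,0],[0,0,0]]}'; python3 - <<'E'
from h import *
go((.6212,.0545),.295,8.4)
E
```

```text
clock: 13.13
eef_pos: [0.4636, -0.0758, 0.1853]
tcp_rot: [[0.173, 0.985, 0.002], [0.985, -0.173, -0.001], [-0.0, 0.002, -1.0]]
contact_force: [0.2, -0.4, 0.4]
finger_gap: 0.0854
grip_force: 0.0
clock: 13.8
eef_pos: [0.4627, -0.0754, 0.1852]
tcp_rot: [[0.173, 0.985, 0.001], [0.985, -0.173, 0.001], [0.001, 0.0, -1.0]]
contact_force: [-1.1, 0.0, 6.6]
finger_gap: 0.0253
grip_force: 39.5
clock: 14.3
eef_pos: [0.4628, -0.0753, 0.2957]
tcp_rot: [[0.173, 0.985, 0.003], [0.985, -0.173, 0.001], [0.002, 0.003, -1.0]]
contact_force: [-0.7, -0.0, -1.6]
finger_gap: 0.0252
grip_force: 39.5
lin [155.2 133.6   1.3] rv [ 0.003 -0.001 -0.32 ] dyaw 18.3 rows 5.0 q7 7.8
```

```bash
python3 -m creep '{"linear":[[155,133.5,0],[155,133.5,0],[155,133.5,0],[155,133.5,0],[155,133.5,0],[155,133.5,0],[155,133.5,0],[155,133.5,0],[155,133.5,0]],"angular":[[0,0,-0.32],[0,0,-0.32],[0,0,-0.32],[0,0,-0.32],[0,0,-0.32],[0,0,-0.32],[0,0,-0.32],[0,0,-0.32],[0,0,-0.32]]}'; python3 -m creep '{"linear":[[0,0,35],[0,0,65],[0,0,85],[0,0,93],[0,0,95],[0,0,96],[0,0,96],[0,0,96]],"angular":[[0,0,0],[0,0,0],[0,0,0],[0,0,0],[0,0,0],[0,0,0],[0,0,0],[0,0,0]]}'; python3 - <<'E'
from h import *
go((.6212,.0545),.1962,8.4)
E
```

```text
clock: 15.05
eef_pos: [0.6195, 0.0526, 0.2934]
tcp_rot: [[-0.143, 0.99, -0.003], [0.99, 0.143, -0.001], [-0.0, -0.003, -1.0]]
contact_force: [-0.0, 0.2, -0.5]
finger_gap: 0.0256
grip_force: 39.7
clock: 15.72
eef_pos: [0.6214, 0.0539, 0.2004]
tcp_rot: [[-0.145, 0.989, 0.003], [0.989, 0.145, 0.001], [0.0, 0.003, -1.0]]
contact_force: [-0.1, -1.1, 0.1]
finger_gap: 0.0255
grip_force: 39.8
lin [ 0.7 -0.2  4.2] rv [ 0.003 -0.    -0.001] dyaw 0.1 rows 1.0 q7 19.0
```

```bash
python3 -m creep '{"linear":[[0.5,0,1],[0.5,0,2],[0.5,0,3],[0.5,0,4],[0.5,0,4.5],[0.5,0,4.5]],"angular":[[0,0,0],[0,0,0],[0,0,0],[0,0,0],[0,0,0],[0,0,0]]}'
```

```text
clock: 16.22
eef_pos: [0.621, 0.0546, 0.1963]
tcp_rot: [[-0.146, 0.989, 0.0], [0.989, 0.146, 0.001], [0.001, 0.001, -1.0]]
contact_force: [-3.3, -0.6, 11.7]
finger_gap: 0.0255
grip_force: 41.3
```

```bash
python3 -m creep '{"linear":[[0,0,0],[0,0,0],[0,0,0],[0,0,0],[0,0,0],[0,0,0]],"angular":[[0,0,0],[0,0,0],[0,0,0],[0,0,0],[0,0,0],[0,0,0]]}' 1 && python3 -m creep '{"linear":[[0,0,-20],[0,0,-50],[0,0,-85],[0,0,-110],[0,0,-110],[0,0,-110]],"angular":[[0,0,0],[0,0,0],[0,0,0],[0,0,0],[0,0,0],[0,0,0]]}'
python3 - <<'E'
from h import *
im,d=get_image("wrist");C=cam("wrist")
for o in crystals(im=im,d=d,C=C,base=.011):print(*o)
pads(im,C)
go((.428,-.2893),.27,50)
E
```

```text
clock: 16.72
eef_pos: [0.6206, 0.0546, 0.194]
tcp_rot: [[-0.146, 0.989, -0.0], [0.989, 0.146, -0.0], [0.0, -0.0, -1.0]]
contact_force: [0.1, 0.3, 0.0]
finger_gap: 0.0852
grip_force: 0.0
clock: 17.22
eef_pos: [0.6212, 0.0545, 0.3058]
tcp_rot: [[-0.145, 0.989, 0.003], [0.989, 0.145, 0.001], [0.0, 0.003, -1.0]]
contact_force: [-0.2, -0.3, -0.0]
finger_gap: 0.0853
grip_force: 0.0
b [322.0, 205.0] zt 0.0521 cen 0.6192 0.0568 wh 24.1 26.2 yaw60 7.5
c [322.0, 325.0] zt 0.0637 cen 0.631 -0.0234 wh 31.4 37.6 yaw60 9.4
pad px [322. 277.] cen 631.7 -25.6 r 29.0 fill 0.71
pad px [322. 186.] cen 619.4 55.9 r 25.2 fill 0.56
pad px [626. 157.] cen 857.7 117.1 r 21.3 fill 0.47
pad px [322.  91.] cen 607.9 134.1 r 25.2 fill 0.96
lin [-312.4 -240.5   33.9] rv [ 0.    -0.    -0.726] dyaw 41.6 rows 10.0 q7 15.2
```

```bash
python3 -m creep '{"linear":[[-312,-240,30],[-312,-240,30],[-312,-240,30],[-312,-240,30],[-312,-240,30],[-312,-240,30],[-312,-240,30],[-312,-240,30],[-312,-240,30],[-312,-240,30],[-312,-240,30],[-312,-240,30]],"angular":[[0,0,-0.726],[0,0,-0.726],[0,0,-0.726],[0,0,-0.726],[0,0,-0.726],[0,0,-0.726],[0,0,-0.726],[0,0,-0.726],[0,0,-0.726],[0,0,-0.726],[0,0,-0.726],[0,0,-0.726]]}'
python3 - <<'E'
from h import *
im,d=get_image("wrist");cv2.imwrite("pics/w7.png",im[:,:,::-1]);C=cam("wrist")
for o in crystals(im=im,d=d,C=C):print(*o)
go((.428,-.2893),.27,50)
E
```

```text
clock: 18.27
eef_pos: [0.4272, -0.2895, 0.2727]
tcp_rot: [[-0.763, 0.646, -0.003], [0.646, 0.763, 0.001], [0.003, -0.001, -1.0]]
contact_force: [0.4, -0.0, 0.0]
finger_gap: 0.0854
grip_force: 0.0
a [325.0, 212.0] zt 0.031 cen 0.429 -0.2864 wh 16.2 17.6 yaw60 28.6
lin [-0.4 -1.1  2.9] rv [ 0.    -0.003 -0.001] dyaw 0.0 rows 1.0 q7 92.0
```

View pics/w7.png

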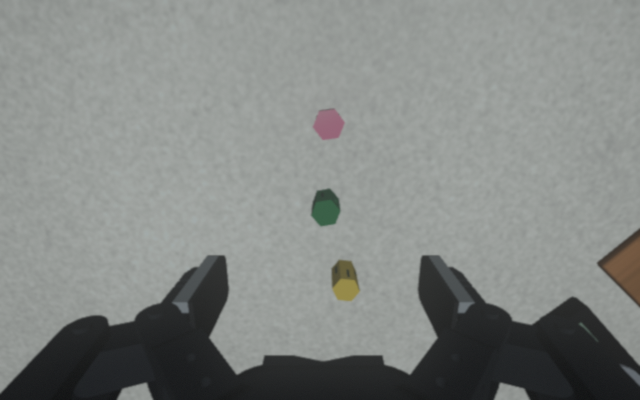

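The three small prisms are pink at (328,124), green at (325,207) and yellow at (345,280). The green one is crystal_a. I'll confirm it and its yaw in an enlarged crop.

```bash
python3 - <<'E'
from h import *
im=cv2.imread("pics/w7.png")[180:240,290:360];im=cv2.resize(im,None,fx=8,fy=8,interpolation=cv2.INTER_CUBIC);cv2.imwrite("pics/w7c.png",im)
E
```

```text
(no output)
```

View pics/w7c.png

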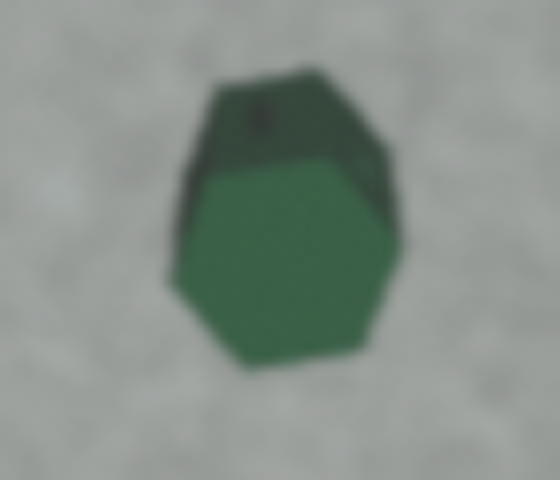

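The crop confirms the green hexagonal prism with its flats turned about 20° from the closing axis, so the closing axis should be at about 29.5° world. I'll align, go down and grasp.

```bash
python3 -m creep '{"linear":[[0,1.5,20],[0,1.5,40],[0,1.5,60],[0,1.5,80],[0,1.5,90],[0,1.5,94],[0,1.5,94],[0,1.5,94]],"angular":[[0,0,0.1],[0,0,0.2],[0,0,0.3],[0,0,0.355],[0,0,0.355],[0,0,0.355],[0,0,0.355],[0,0,0.355]]}' 1 && python3 -m creep '{"linear":[[0,0,0],[0,0,0],[0,0,0],[0,0,0],[0,0,0],[0,0,0],[0,0,0],[0,0,0],[0,0,0]],"angular":[[0,0,0],[0,0,0],[0,0,0],[0,0,0],[0,0,0],[0,0,0],[0,0,0],[0,0,0],[0,0,0]]}' 0 35
```

```text
clock: 18.98
eef_pos: [0.4302, -0.2875, 0.1806]
tcp_rot: [[-0.496, 0.868, 0.001], [0.868, 0.496, 0.0], [-0.0, 0.001, -1.0]]
contact_force: [0.3, 0.3, 0.3]
finger_gap: 0.0854
grip_force: 0.0
clock: 19.73
eef_pos: [0.4297, -0.2879, 0.1805]
tcp_rot: [[-0.494, 0.869, 0.0], [0.869, 0.494, 0.0], [-0.0, 0.0, -1.0]]
contact_force: [-0.5, 0.2, 5.7]
finger_gap: 0.0176
grip_force: 36.1
```

```bash
python3 -m creep '{"linear":[[0,0,-20],[0,0,-50],[0,0,-85],[0,0,-115],[0,0,-115],[0,0,-115]],"angular":[[0,0,0],[0,0,0],[0,0,0],[0,0,0],[0,0,0],[0,0,0]]}'; python3 - <<'E'
from h import *
go((.6095,.1337),.2915,8.4)
E
```

```text
clock: 20.23
eef_pos: [0.4301, -0.2881, 0.2965]
tcp_rot: [[-0.495, 0.869, 0.004], [0.869, 0.495, -0.001], [-0.003, 0.003, -1.0]]
contact_force: [-0.0, -0.2, -0.3]
finger_gap: 0.0171
grip_force: 35.5
lin [277.9 364.5   5.3] rv [0.003 0.002 0.371] dyaw -21.2 rows 11.0 q7 73.0
```

```bash
python3 -m creep '{"linear":[[278,364.5,3],[278,364.5,3],[278,364.5,3],[278,364.5,3],[278,364.5,3],[278,364.5,3],[278,364.5,3],[278,364.5,3],[278,364.5,3],[278,364.5,3],[278,364.5,3],[278,364.5,3],[278,364.5,3],[278,364.5,3]],"angular":[[0,0,0.371],[0,0,0.371],[0,0,0.371],[0,0,0.371],[0,0,0.371],[0,0,0.371],[0,0,0.371],[0,0,0.371],[0,0,0.371],[0,0,0.371],[0,0,0.371],[0,0,0.371],[0,0,0.371],[0,0,0.371]]}'; python3 -m creep '{"linear":[[0,0,35],[0,0,65],[0,0,85],[0,0,92],[0,0,95],[0,0,96],[0,0,96],[0,0,96]],"angular":[[0,0,0],[0,0,0],[0,0,0],[0,0,0],[0,0,0],[0,0,0],[0,0,0],[0,0,0]]}'; python3 - <<'E'
from h import *
go((.6095,.1337),.1917,8.4)
im,d=get_image("wrist");cv2.imwrite("pics/w8.png",im[:,:,::-1])
E
```

```text
clock: 21.4
eef_pos: [0.6083, 0.1344, 0.2901]
tcp_rot: [[-0.147, 0.989, -0.003], [0.989, 0.147, -0.002], [-0.001, -0.004, -1.0]]
contact_force: [-0.6, -0.3, -0.1]
finger_gap: 0.0169
grip_force: 35.5
clock: 22.07
eef_pos: [0.6097, 0.1336, 0.1977]
tcp_rot: [[-0.145, 0.989, 0.003], [0.989, 0.145, 0.001], [0.0, 0.003, -1.0]]
contact_force: [-0.4, 0.3, -0.1]
finger_gap: 0.0174
grip_force: 35.5
lin [ 0.1 -0.2  6. ] rv [ 0.003 -0.    -0.001] dyaw 0.1 rows 1.0 q7 12.0
```

View pics/w8.png

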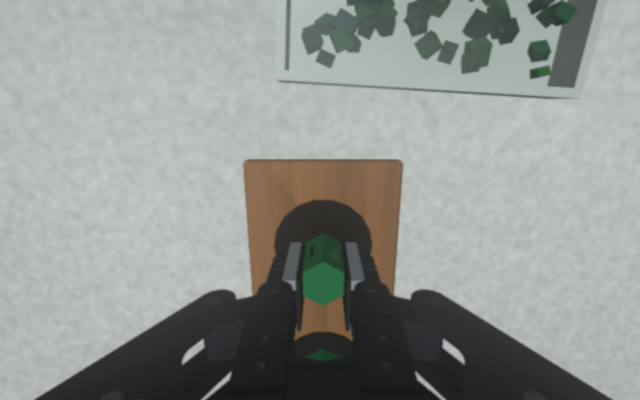

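The held a is at (323,275) above the end pad at (322,245), centred across the board. I'll lower it the last 6 mm.

```bash
python3 -m creep '{"linear":[[0,0,2],[0,0,3.5],[0,0,5],[0,0,6],[0,0,6],[0,0,6]],"angular":[[0,0,0],[0,0,0],[0,0,0],[0,0,0],[0,0,0],[0,0,0]]}'
```

```text
clock: 22.62
eef_pos: [0.6092, 0.1341, 0.1915]
tcp_rot: [[-0.146, 0.989, 0.0], [0.989, 0.146, 0.001], [0.001, 0.0, -1.0]]
contact_force: [-2.5, -0.1, 8.0]
finger_gap: 0.0172
grip_force: 36.6
```

```bash
python3 -m creep '{"linear":[[0,0,0],[0,0,0],[0,0,0],[0,0,0],[0,0,0],[0,0,0]],"angular":[[0,0,0],[0,0,0],[0,0,0],[0,0,0],[0,0,0],[0,0,0]]}' 1 && python3 -m creep '{"linear":[[0,0,-20],[0,0,-50],[0,0,-85],[0,0,-120],[0,0,-120],[40,0,-120],[80,-40,-120],[110,-80,-120],[130,-120,-120],[150,-150,-120],[150,-150,-120],[150,-150,-120]],"angular":[[0,0,0],[0,0,0],[0,0,0],[0,0,0],[0,0,0],[0,0,0],[0,0,0],[0,0,0],[0,0,0],[0,0,0],[0,0,0],[0,0,0]]}'
python3 - <<'E'
from h import *
C=cam("top");im,d=get_image("top");cv2.imwrite("pics/top1.png",cv2.resize(im[130:270,140:480,::-1],None,fx=2.3,fy=2.3,interpolation=cv2.INTER_CUBIC))
P=cloud(C,d);T=dict(a=(609.5,133),b=(621,54.1),c=(632.7,-25.1),d=(644.4,-104.4))
im2,d2=get_image("side");P2=cloud(cam("side"),d2)
for k,(x,y) in T.items():
  for Q in(P,P2):
    m=(np.hypot(Q[...,0]-x/1e3,Q[...,1]-y/1e3)<.033)&(abs(Q[...,2]-H[k]-.011)<.006);q=Q[m]
    print(k,m.sum(),((q.min(0)+q.max(0))*500).round(1),'err',((q.min(0)+q.max(0))[:2]*500-[x,y]).round(1))
E
```

```text
clock: 23.12
eef_pos: [0.609, 0.1341, 0.19]
tcp_rot: [[-0.146, 0.989, -0.0], [0.989, 0.146, -0.0], [0.0, -0.0, -1.0]]
contact_force: [0.1, -0.4, 0.4]
finger_gap: 0.0852
grip_force: 0.0
clock: 24.12
eef_pos: [0.4342, 0.2634, 0.3094]
tcp_rot: [[-0.153, 0.988, -0.005], [0.988, 0.153, 0.001], [0.002, -0.005, -1.0]]
contact_force: [-1.5, 0.9, -0.3]
finger_gap: 0.0855
grip_force: 0.0
a 42 [608.1 133.2  40.7] err [-1.4  0.2]
a 38 [610.6 133.8  40.1] err [1.1 0.8]
b 85 [620.3  55.5  52.3] err [-0.7  1.4]
b 74 [622.7  55.4  52.5] err [1.7 1.3]
c 142 [632.8 -26.1  64.2] err [ 0.1 -1. ]
c 125 [634.1 -25.9  64.1] err [ 1.4 -0.8]
d 210 [ 643.8 -104.1   76.4] err [-0.6  0.3]
d 219 [ 646.2 -103.5   76.3] err [1.8 0.9]
```

View pics/top1.png

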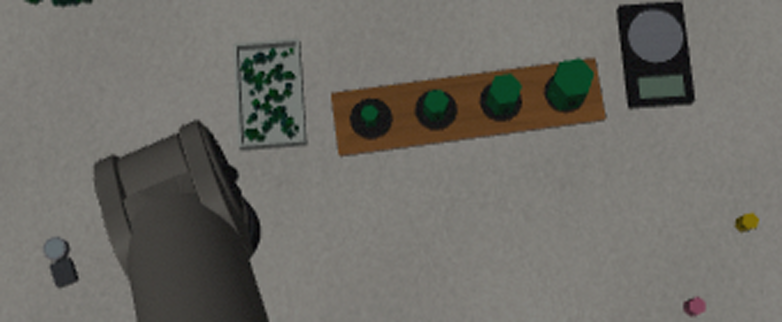

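The four crystals stand at crop pixels (370,115), (436,103), (503,95) and (570,82). They grow towards the scale and are within about 2 mm of the pad centres. The scale, loupe and look-alikes are undisturbed.

```bash
python3 -c "
from workcell import *
print(finish_job())"
```

```text
the job is handed in; nothing more can be done
None
```

The job is handed in: all four green crystals stand upright on their pads, largest next to the scale and each within about 2 mm of its pad's centre, with the scale and loupe left alone, after about 24 s of robot time.

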